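# Level the turntable organiser and return the blue battery bin

### The job

The grey turntable organiser stands crooked. Turn its two orange foot wheels (pushing their arms round is enough) until the deck is level (do not press on the deck itself); only then stand the blue-lidded bin centred and upright on the seat ringed in blue, and let go. The deck must stay level, and the yellow bin, the jar, the pot, the bulb and the bicycle light must stay standing where they are.

Things in the scene. Friction and masses are not known exactly. Their poses are not given: they have to be found in the camera images.
- base: Fixed steel levelling base, a T of 10 mm bars on three rubber feet. Origin on the shelf under the deck's centre. Deck's ball pivot at x +175 mm (far side), 60 mm up; left foot wheel at y +175 mm, right at y -175 mm. Beside each wheel, at x -30 mm, a black post 85 mm high with a white mark 60 mm up: the red pointer on the deck's ear meets the mark when that ear is at level height.
- deck_centre (a point): Centre of the top face of the grey round turntable (224 mm across, 10 mm thick), 80 mm above the shelf when level; z is the turntable's normal, vertical when the deck is level; x turns with the turntable. Four seats lie 68 mm from the centre, 90 degrees apart: blue and yellow are empty, facing each other across it; red and green hold open bins (62 mm across, 50 mm tall) that are fixed.
- deck: Grey carrier under the turntable, hinged both ways on the ball pivot (its origin, 175 mm from the deck's centre); the foot wheels set the height of its left and right ears, 247 mm from the pivot. The turntable spins on it with light friction; turntable and fitted bins count as part of it.
- seat_blue (a point): Centre of the empty seat marked by a flat blue ring (74 mm across), on the turntable's top face, 68 mm from its centre; z is the turntable's normal.
- wheel_left_hub (a point): Centre of the top of the left foot wheel's black hub (32 mm across), 138 mm above the shelf, axis vertical. Four orange arms, 90 degrees apart, 12 mm wide with 16 mm round ends, reach 55 mm from the axis and lie 108 to 133 mm above the shelf, with 15 mm or more free below. At joint value 0 the arms point along the base's x and y axes.
- wheel_left (a joint): Angle of the left foot wheel, rad, from -2.6 to 2.6; grows clockwise seen from above, which raises the left ear (12 mm per rad, 0.05 rad of deck tilt per rad). Reads 0 where the left ear is at level height. Stiff: takes about 8 N at the arm's end, and stays where it is left.
- wheel_right_hub (a point): Same as wheel_left_hub, for the right foot wheel; its spindle leans up to 6 degrees while the left ear is off its level height.
- wheel_right (a joint): Angle of the right foot wheel, like wheel_left, for the right ear.
- bin_blue: Loose closed round bin, 0.18 kg, to be placed: grey body 62 mm across and 50 mm tall, blue lid 66 mm across up to 58 mm, on it a blue round grip knob 24 mm across from 58 to 86 mm. Origin at the centre of its underside, z up.
- bin_yellow: The same bin with yellow lid and knob, to be left alone. Origin at the centre of its underside.
- jar: Amber glass jar of spent batteries, 80 mm across, 112 mm tall with steel lid; bystander. Origin under its centre.
- pot: White ceramic pot, 104 mm across the rim, 95 mm tall; bystander. Origin under its centre.
- bulb: Frosted reflector bulb standing on its face, 80 mm across, 100 mm tall; bystander. Origin under its centre.
- bike_light: Steel bicycle light lying on its rubber foot, 95 mm long, 56 mm tall; bystander. Origin under its centre.

How it is judged:
By the outcome, as a careful person would: the job done as asked, in the order asked, and still so for the second after the job is handed in, with the robot touching nothing.
It also fails if it takes over 67 s, if anything falls off the work surface, if the arm or the gripper's body presses on something with over 40 N, if the wrist force passes 120 N, or if a joint passes its speed limit or range.

### The arm

A 7-joint arm with a two-finger parallel gripper is mounted at the origin on the work surface. World frame = base frame: x ahead of the robot, y to its left, z up, the work surface at z = 0. Lengths are in mm, angles in rad, forces in N, time in s.
With the tool pointing down it reaches from about 400 to 875 mm from the base axis. Payload 19.3 kg.
Tool frame: the origin (TCP) lies at the very end of the fingers, on their centre line; the grasp point (between the pads) lies 19 mm behind it (grip_point_offset is the z of the grasp point in the tool frame, in mm); z points along the fingers, y is the line along which they close (so a half turn about z gives the same grasp; the last joint's range is limited). The gripper opens to 85 mm and grips with 20 to 120 N. Pads are 22 mm wide; open, the fingers measure 114 mm over their backs; the gripper's body (76 mm by 85 mm) begins 54 mm behind the grasp point. The pads swing forward as they close: fully open they stand 13 mm farther back than shut.
Start: joints at [1.099, 0.521, -0.036, 1.599, 0.021, 1.021, -0.113], TCP at [244.394, -575.227, 231.291] pointing down, gripper open.
Joint ranges: [-2.91, 2.91], [-0.3, 2.13], [-1.5, 1.42], [0.17, 2.43], [-1.26, 4.41], [0.16, 1.93], [-2.52, 2.52]. Speed limits (rad/s): [1.89, 1.89, 2.39, 2.39, 3.01, 3.01, 3.01].

### API

Orientations are given as a 3x3 rotation matrix whose columns are the frame's x, y, z axes.
In Python, from workcell import movep, movel, goto_joints, open_gripper, clamp, wait, inverse_kinematics, read_state, camera, PlanningError, finish_job, grip_point_offset gives the robot as it stands. Calls block until the motion is done:
- movep(position, orientation): joint-space move of the TCP to a pose.
- movel(position, frame=None, max_speed=150, guard=None): straight line of the TCP; frame=None keeps the orientation; max_speed is the mean speed in mm/s. With guard (N) it stops when the force on the tool has changed by that much, and returns True; else False.
- goto_joints(angles): joint-space move.
- open_gripper() and clamp(): open the fingers fully, or close them until they stop; the grip force is fixed at half the most.
- wait(seconds).
- inverse_kinematics(position, orientation): joint angles nearest the present ones, or None.
- read_state(): the state.
- camera(name): name is "scene" or "top"; returns a dict with "image" (400x640x3 uint8, blue, green, red), "range_z" (400x640 float32, mm along the optical axis (not along the pixel's ray), 0 where there is no reading), "fx", "fy", "cx", "cy" (pixels), "cam_to_world" (4x4, takes a point from camera to world coordinates). Camera axes: x right, y up, looking along -z (the intrinsics and any distortion apply to the point x, -y, -z); pixel columns grow to the right and rows downward; lengths in mm; the calibration is good to about 2 mm. A picture is of the moment at which its call begins.
A pose or a line that the arm cannot do raises PlanningError and nothing moves.
- finish_job(): hands the job in; it is judged then, once.
The state is a dict: "time": time; "qpos": joint angles; "qvel": joint speeds; "joint_efforts": joint torques, N m; "eef_pos": TCP position; "tool_rot": TCP orientation; "ft_force": force on the tool from outside, world axes, zero at the start; "torque": the same for the moment, N m; "finger_gap": finger opening in mm; "gripper_force": force on a finger pad.
Only numpy, scipy, OpenCV 4.12 (cv2) and the standard library are available. Lean on these libraries where they do the work, as an engineer would, in place of code of your own. Each camera call takes 0.05 s, during which the arm holds its last target. There are 200 camera calls.

## Working session

There is one attempt and no reset: what is moved stays moved. The work goes in short steps, each a Python script; the robot and the scene stay as the last script left them, time stands still between calls to the robot, and variables do not carry over. Pictures are saved under pics/ and viewed, at most 10 in all, crops included, and the job is handed in when it is done.

```bash
ls; mkdir -p pics
cat > h.py <<'E'
import numpy as np, cv2
from workcell import *
def cloud(c):
    z=c["range_z"].astype(float); v,u=np.mgrid[0:400,0:640]
    p=np.stack([(u-c["cx"])/c["fx"]*z,-(v-c["cy"])/c["fy"]*z,-z,np.ones_like(z)],-1)
    w=(p@np.array(c["cam_to_world"]).T)[...,:3]; w[z<=0]=np.nan
    return w
E
python3 - <<'E'
from h import *
for n in("scene","top"):
    c=camera(n); cv2.imwrite(f"pics/{n}0.png",c["image"]); np.savez(f"{n}0.npz",w=cloud(c),im=c["image"])
    print(n,{k:v for k,v in c.items() if k not in("image","range_z")})
print(read_state())
E
```

```text
pics
scene {'fx': 506.0448158465151, 'fy': 506.0448158465151, 'cx': 316.7571544278871, 'cy': 205.73703106306658, 'cam_to_world': array([[-2.14711133e-01, -8.10375414e-01,  5.45152105e-01,
         1.46666609e+03],
       [ 9.76666385e-01, -1.75474952e-01,  1.23819679e-01,
         2.01179824e+02],
       [-4.67988443e-03,  5.59017199e-01,  8.29142853e-01,
         1.47802822e+03],
       [ 0.00000000e+00,  0.00000000e+00,  0.00000000e+00,
         1.00000000e+00]])}
top {'fx': 369.59578511825435, 'fy': 369.59578511825435, 'cx': 322.5505361547713, 'cy': 196.58964928196343, 'cam_to_world': array([[-2.86532027e-03,  9.86764538e-01, -1.62134314e-01,
         4.18293984e+02],
       [-9.99902824e-01, -6.15124701e-04,  1.39270863e-02,
        -2.71005261e+00],
       [ 1.36430221e-02,  1.62158464e-01,  9.86670411e-01,
         1.01382666e+03],
       [ 0.00000000e+00,  0.00000000e+00,  0.00000000e+00,
         1.00000000e+00]])}
{'time': 0.1, 'qpos': array([ 1.09881591,  0.52196286, -0.03631889,  1.59994825,  0.02120256,
        1.02111933, -0.11279709]), 'qvel': array([ 1.30443813e-03, -5.84346739e-04,  1.73527646e-03, -9.64559250e-04,
        5.30855240e-04, -8.90549437e-04,  5.61532683e-05]), 'joint_efforts': array([ 3.99363198e-03, -9.28488207e+01,  1.98426291e+00, -3.70538092e+01,
        1.81726960e-02,  5.33065162e-03,  2.14893021e-04]), 'eef_pos': array([ 244.25263555, -574.95974943,  230.77910382]), 'tool_rot': array([[ 9.20371734e-01,  3.91044288e-01, -4.84934114e-04],
       [ 3.91044581e-01, -9.20371264e-01,  9.34403389e-04],
       [-8.09263149e-05, -1.04962933e-03, -9.99999446e-01]]), 'ft_force': array([-0.64613056,  0.65431306, -0.0288259 ]), 'torque': array([-0.0465692 ,  0.03076072,  0.00889517]), 'gripper_force': 0.0, 'finger_gap': 85.26176479760542}
```

View pics/top0.png

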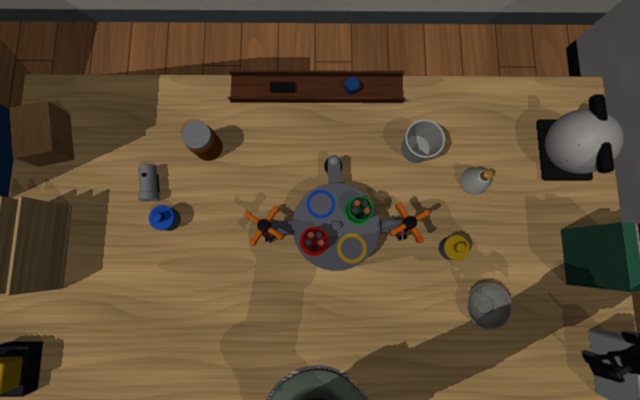

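View pics/scene0.png

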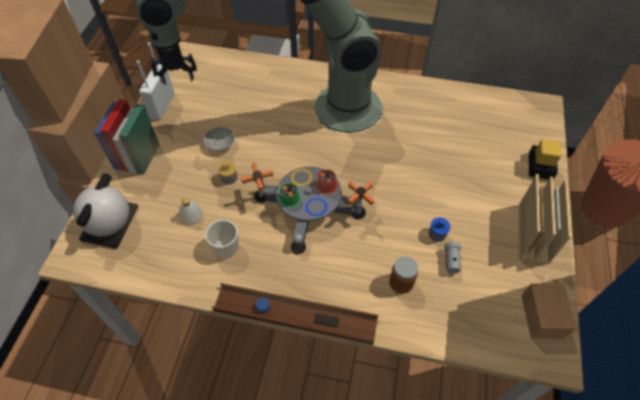

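The top view shows the blue bin at (163,217), the blue ring at (321,204) and the wheel hubs at about (266,227) left and (408,222) right. The scene view shows the same items with the bin at (439,229) and the ring at (316,207). Next I'll measure them.

```bash
cat >> h.py <<'E'
def rgbmask(im):
    h=cv2.cvtColor(im,cv2.COLOR_BGR2HSV).astype(int); return h[...,0],h[...,1],h[...,2]
def circ(p):
    A=np.c_[2*p[:,:2],np.ones(len(p))]; s=np.linalg.lstsq(A,(p[:,:2]**2).sum(1),rcond=None)[0]
    return s[:2],np.sqrt(s[2]+s[0]**2+s[1]**2)
def cross(p,hub=None):
    """fit 4-arm cross to xy points: centre + phase (ccw from +x, mod 90deg)"""
    from scipy.optimize import minimize
    p=p[:,:2]
    def cost(q):
        d=p-q[:2]; c,s=np.cos(q[2]),np.sin(q[2]); a=d@[c,s]; b=d@[-s,c]
        return np.minimum(np.minimum(abs(a),abs(b)),12).__pow__(2).mean()
    c0=np.median(p,0) if hub is None else hub
    return min((minimize(cost,[*c0,t],method="Nelder-Mead",options=dict(xatol=1e-3,fatol=1e-4)) for t in np.arange(0,np.pi/2,.2)),key=lambda r:r.fun)
def measure(n,c=None):
    c=c or camera(n); w=cloud(c); im=c["image"]; H,S,V=rgbmask(im); x,y,z=np.moveaxis(w,-1,0)
    out={}
    org=(H>=4)&(H<=16)&(S>150)&(V>70)&(z>95)&(z<150)&(x>300)&(x<600)
    for k,m in(("L",y>0),("R",y<0)):
        p=w[org&m&(abs(abs(y)-175)<120)]
        if len(p)>20:
            r=cross(p); out[k]=(r.x[:2].round(1),np.degrees(r.x[2])%90,r.fun**.5,len(p),np.median(p[:,2]))
    return w,im,(H,S,V),out
E
python3 - <<'E'
from h import *
for n in("scene","top"):
    w,im,(H,S,V),o=measure(n); print(n,o)
    x,y,z=np.moveaxis(w,-1,0)
    blue=(H>105)&(H<130)&(S>120)&(x>300)&(x<750)
    for nm,m in(("ring",blue&(abs(y)<150)&(z<110)&(z>50)),("bin",blue&(y>300)&(z<150)&(z>5))):
        p=w[m]; print(nm,len(p),p.min(0).round(),p.max(0).round(),circ(p),np.median(p,0).round(1))
        if nm=="bin":
            for a,b in((48,66),(78,95)):
                q=p[(p[:,2]>a)&(p[:,2]<b)]; print(a,b,len(q),((q.min(0)+q.max(0))/2).round(1),np.median(q[:,2]),np.ptp(q,axis=0).round(1))
    g=(S<60)&(abs(y)<115)&(x>300)&(x<640)&(z>50)&(z<110)
    p=w[g]
    for it in range(6):
        A=np.c_[p[:,:2],np.ones(len(p))]; s=np.linalg.lstsq(A,p[:,2],rcond=None)[0]; r=p[:,2]-A@s; p=p[abs(r)<max(3,10-2*it)]
    print("plane",s,len(p),r.std(),p.min(0).round(),p.max(0).round())
    # neighbours: points above 8mm
    for nm,u in dict(jar=(200,140) if n=="top" else (404,275),light=(149,180) if n=="top" else(453,257)).items():
        q=w[u[1]-25:u[1]+25,u[0]-20:u[0]+25].reshape(-1,3); q=q[q[:,2]>25]; print(nm,q.min(0).round(),q.max(0).round())
E
```

```text
scene {'L': (array([498.7, 127.8]), np.float64(56.84907943463042), np.float64(3.607580708737744), 206, np.float64(131.70542216785714)), 'R': (array([ 504.9, -222.2]), np.float64(29.238873853231556), np.float64(3.564722217222862), 154, np.float64(131.57688015807128))}
ring 111 [517. -45.  74.] [588.  26.  93.] (array([553.71405178,  -9.13393255]), np.float64(32.44331643557149)) [555.8  -9.6  84. ]
bin 263 [482. 374.   5.] [ 557. 1055.   93.] (array([514.58670062, 722.76127359]), np.float64(322.9202236744862)) [530.1 401.6  60.3]
48 66 182 [526.5 402.5  57.8] 59.61791476898122 [61.4 57.  16.3]
78 95 41 [524.6 401.9  85.8] 85.92015996843838 [21.7 22.8 15.3]
plane [-8.13799022e-03  3.25398697e-02  8.78760107e+01] 743 1.65636355459734 [ 392. -115.   77.] [611.  61.  88.]
jar [690. 265.  26.] [768. 345. 122.]
light [536. 384.  26.] [670. 481.  64.]
top {'L': (array([494.1, 125.6]), np.float64(56.653235073320445), np.float64(3.766300896431245), 374, np.float64(132.00012079220664)), 'R': (array([ 500.7, -222.8]), np.float64(29.60745703055826), np.float64(5.733780287237562), 469, np.float64(130.8219073611881))}
ring 282 [516. -48.  77.] [589.  26.  88.] (array([553.49401292, -10.53574934]), np.float64(32.77275546840846)) [552.6 -11.8  82.5]
bin 501 [491. 369.  41.] [553. 432.  91.] (array([521.67849885, 400.44184286]), np.float64(22.57268427875744)) [519.6 395.6  58.8]
48 66 400 [522.2 400.7  57.7] 58.38021148229211 [62.  63.5 16.2]
78 95 77 [521.6 401.5  84.6] 85.73701819067458 [20.7 23.1 13.1]
plane [-3.24636564e-03  3.77361303e-02  8.42813719e+01] 2962 1.3845023148321147 [ 387. -115.   76.] [608.  61.  88.]
jar [686. 265.  25.] [762. 341. 117.]
light [570. 423.  25.] [666. 481.  58.]
```

Both cameras agree to within about 4 mm, hub spacing is 349 mm (350 expected), and the base yaw is about 1°. The arm phases and deck tilt together give the left wheel at about +34° and the right at about -28°. I'll do the left wheel first by gripping its outer arm and following the arc.

```bash
cat >> h.py <<'E'
def R(phi):
    c,s=np.cos(phi),np.sin(phi); return np.array([[c,s,0],[s,-c,0],[0,0,-1.]])
def best(phi,pos):
    """phi or phi+pi, whichever keeps joint 7 nearer zero"""
    q0=read_state()["qpos"]; o=[]
    for f in(phi,phi+np.pi):
        q=inverse_kinematics(pos,R(f))
        if q is not None:o.append((np.abs(np.array(q)-q0).max(),f))
    return min(o)[1]
def turn(hub,a0,a1,r=45,z=105):
    a0,a1=np.radians([a0,a1]); pt=lambda a,z:[hub[0]+r*np.cos(a),hub[1]+r*np.sin(a),z]
    off=best(a0,pt(a0,190))-a0; 
    for a in(a0,a1): assert inverse_kinematics(pt(a,z),R(a+off)) is not None
    movep(pt(a0,190),R(a0+off)); movel(pt(a0,z),max_speed=120)
    clamp(); s=read_state(); print("gap",s["finger_gap"],s["ft_force"].round(1),s["time"])
    for a in np.linspace(a0,a1,7)[1:]:
        movel(pt(a,z),R(a+off),max_speed=40); s=read_state(); print(s["ft_force"].round(1),s["time"].round(2))
    open_gripper(); movel(pt(a1,190),max_speed=150); print(read_state()["time"])
E
python3 - <<'E'
from h import *
turn((496.4,126.7),56.75,91)
for n in("scene","top"): print(n,measure(n)[3])
E
```

```text
gap 13.940386965916602 [-1.9  0.7  5.4] 4.4917Traceback (most recent call last):
  File "<stdin>", line 2, in <module>
  File "h.py", line 47, in turn
    movel(pt(a,z),R(a+off),max_speed=40); s=read_state(); print(s["ft_force"].round(1),s["time"].round(2))
                                                                                       ^^^^^^^^^^^^^^^
AttributeError: 'float' object has no attribute 'round'
```

```bash
sed -i 's/s\["time"\].round(2)/s["time"]/' h.py
python3 - <<'E'
from h import *
hub=(496.4,126.7); s=read_state(); R0=s["tool_rot"]; print(s["ft_force"].round(1),s["eef_pos"])
d=np.array(s["eef_pos"])[:2]-hub; a0=np.arctan2(d[1],d[0]); f0=np.arctan2(R0[1,0],R0[0,0]); print(np.degrees([a0,f0]))
off=np.round((f0-a0)/np.pi)*np.pi
for a in np.linspace(a0,np.radians(91),6)[1:]:
    movel([hub[0]+45*np.cos(a),hub[1]+45*np.sin(a),105],R(a+off),max_speed=40); s=read_state(); print(s["ft_force"].round(1),s["time"])
open_gripper(); p=read_state()["eef_pos"]; movel([p[0],p[1],190]); movel([p[0],p[1]+100,250],max_speed=250); print(read_state()["time"])
for n in("scene","top"): print(n,measure(n)[3])
E
```

```text
[-3.7  0.2  7.4] [517.0405417  166.90187553 105.2204393 ]
[62.82302208 62.37123267]
[-3.4  0.9  7.8] 5.0167
[-2.9  1.7  7.6] 5.275
[-1.7  1.9  7.9] 5.5333
[-1.4  2.6  8. ] 5.7917
[-1.   3.7  7.8] 6.05
8.075
scene {'L': (array([498.9, 128.2]), np.float64(89.85049946142271), np.float64(3.1523590604655984), 171, np.float64(132.03587569008823)), 'R': (array([ 503.9, -220.7]), np.float64(29.788130976098813), np.float64(3.0182039987741986), 133, np.float64(131.73460601009288))}
top {'L': (array([494.1, 125.6]), np.float64(0.44737726554257934), np.float64(3.8080613044915737), 379, np.float64(131.78389618831102)), 'R': (array([ 499.5, -221.9]), np.float64(29.40266978496944), np.float64(5.352961340560848), 415, np.float64(131.4585286980879))}
```

Left wheel phase is about 90.1°, within 1° of the base yaw of 0.9°. Now the right wheel.

Run:
```python
from h import *
turn((501.7,-221.3),-60.4,-89.1)
p=read_state()["eef_pos"]; movel([p[0]-80,p[1]-60,260],max_speed=250); print(read_state()["time"])
for n in("scene","top"):
    w,im,(H,S,V),o=measure(n); print(n,o)
    np.savez(n+"1.npz",w=w,im=im)
    x,y,z=np.moveaxis(w,-1,0)
    p=w[(H>105)&(H<130)&(S>120)&(x>300)&(x<650)&(abs(y)<150)&(z<110)&(z>50)]
    print("ring",len(p),circ(p),((p.min(0)+p.max(0))/2).round(1))
    g=(S<60)&(abs(y)<170)&(x>300)&(x<640)&(z>60)&(z<100); p=w[g]
    p=p[np.hypot(p[:,0]-499,p[:,1]+47)<108]
    for it in range(8):
        A=np.c_[p[:,:2],np.ones(len(p))]; s=np.linalg.lstsq(A,p[:,2],rcond=None)[0]; r=p[:,2]-A@s; p=p[abs(r)<max(2.5,10-2*it)]
    print("plane",s,len(p),s@[499,-47,1])
    # shelf reference plane, same camera
    p=w[(abs(z)<12)&(x>300)&(x<750)&(abs(y)<350)]
    for it in range(8):
        A=np.c_[p[:,:2],np.ones(len(p))]; s=np.linalg.lstsq(A,p[:,2],rcond=None)[0]; r=p[:,2]-A@s; p=p[abs(r)<max(2.5,10-2*it)]
    print("shelf",s,s@[499,-47,1])
    u=(160,220) if n=="scene" else (230,170)
    cv2.imwrite(f"pics/{n}1.png",cv2.resize(im[u[1]-60 if n=='scene' else 140:,:][:150,220:440],None,fx=3.5,fy=3.5,interpolation=cv2.INTER_CUBIC))
```

```text
gap 13.783270092664862 [-2.8 -1.7  4.8] 11.6167
[ 0.1 -1.4  4.2] 11.8667
[ 1.5 -2.7  5.9] 12.1167
[ 2.6 -4.5  5.6] 12.3667
[ 2.3 -3.5  6.5] 12.6167
[ 1.9 -4.8  6. ] 12.8667
[ 1.9 -5.2  5.9] 13.1167
14.525
15.1667
scene {'L': (array([498.1, 128.3]), np.float64(0.6089814205487792), np.float64(3.743648702149085), 196, np.float64(132.16015939177112)), 'R': (array([ 502.9, -219.5]), np.float64(1.5844178098918136), np.float64(3.4398470484408437), 153, np.float64(130.67032116205246))}
ring 110 (array([552.8656164 ,  -8.85023234]), np.float64(32.30377308365759)) [552.3  -9.3  83.1]
plane [-7.24104709e-03  2.51911153e-03  8.53223902e+01] 660 81.59070949461288
shelf [-1.08549297e-03 -6.24700208e-05  2.21780862e+00] 1.6790837181857738
top {'L': (array([494.2, 125.5]), np.float64(0.5364517353064868), np.float64(3.9005016858331523), 384, np.float64(131.8335205171913)), 'R': (array([ 499.5, -221.4]), np.float64(1.87612434183734), np.float64(5.533856903173298), 455, np.float64(131.2144802091268))}
ring 290 (array([553.145698  ,  -9.69103707]), np.float64(32.753895776959126)) [552.8  -9.4  80.6]
plane [6.76081657e-04 1.42171216e-03 7.99225707e+01] 3003 80.19311501339197
shelf [-2.09255803e-04  4.87264659e-04  2.23169548e-01] 0.09584946352000645
```

View pics/top1.png

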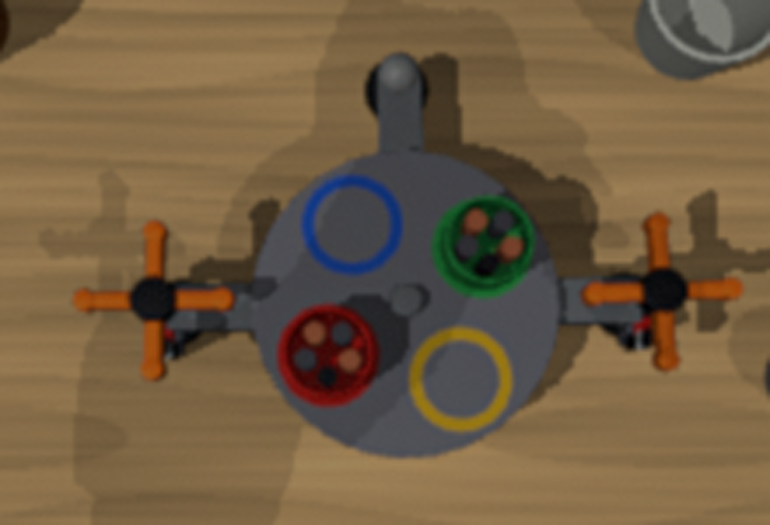

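The crop shows the deck and both wheels square: left hub at (154,298), right at (663,289), blue ring at (352,224). The plane slopes (about 0.001 in the top view) confirm it is level. Now to fetch the bin.

Run:
```python
from h import *
P=[523,401.3]; f=best(np.radians(60),[*P,200])
print(np.degrees(f))
movep([*P,200],R(f)); print(read_state()["time"]); movel([*P,61],max_speed=120,guard=15)
clamp(); s=read_state(); print(s["finger_gap"],s["eef_pos"],s["ft_force"].round(1),s["time"])
movel([*P,190]); s=read_state(); print(s["finger_gap"],s["ft_force"].round(1),s["time"])
for n in("scene","top"):
    c=camera(n); w=cloud(c); H,S,V=rgbmask(c["image"]); x,y,z=np.moveaxis(w,-1,0)
    p=w[(H>105)&(H<130)&(S>120)&(abs(x-523)<60)&(abs(y-401)<60)&(z>160)]
    print(n,len(p),p.min(0).round(1),p.max(0).round(1),((p.min(0)+p.max(0))/2).round(1))
    np.savez(n+"2.npz",w=w,im=c["image"]); k=c["image"][130:290,60:300] if n=="top" else c["image"][80:280,340:580]
    cv2.imwrite(f"pics/{n}2.png",cv2.resize(k,None,fx=2.5,fy=2.5))
```

```text
239.99999999999997
17.875
22.227619730921916 [523.00991829 401.41351776  61.27565591] [-0.9 -0.3  4.8] 19.7833
22.357914630603066 [ 0.1 -0.7 -3.1] 20.7917
scene 158 [509.3 374.4 178.6] [557.1 429.7 241.3] [533.2 402.1 210. ]
top 11 [577.3 375.3 548.4] [582.7 404.4 553.3] [580.  389.8 550.9]
```

View pics/scene2.png

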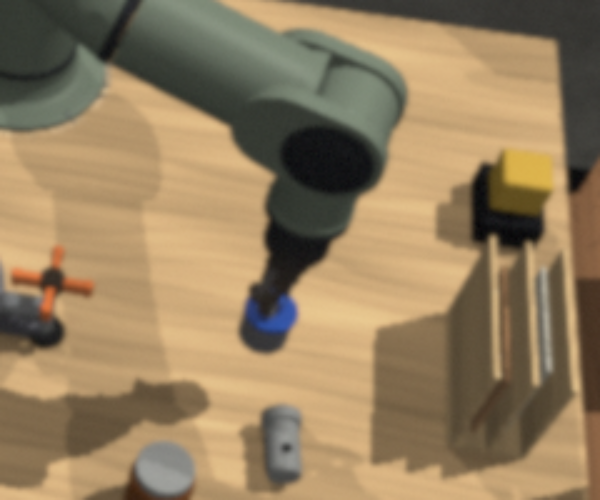

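The scene crop shows the bin held upright at about (270,318), its lid edge unchanged relative to the tool. Carry it high over to the seat and lower it with a guard.

Run:
```python
from h import *
T=[553.2,-9.2]
movel([523,401.3,260]); movel([*T,260],max_speed=200); print(read_state()["time"])
movel([*T,152],max_speed=100); wait(.2)
hit=movel([*T,140],max_speed=15,guard=4); s=read_state(); print(hit,s["eef_pos"],s["ft_force"].round(1),s["finger_gap"],s["time"])
for n in("scene",):
    c=camera(n); w=cloud(c); H,S,V=rgbmask(c["image"]); x,y,z=np.moveaxis(w,-1,0)
    k=c["image"][130:280,220:440]; cv2.imwrite("pics/scene3.png",cv2.resize(k,None,fx=3.5,fy=3.5,interpolation=cv2.INTER_CUBIC))
```

```text
23.7167
True [553.1062362   -9.19527417 140.9052291 ] [-1.2 -1.1  7.1] 22.28365650172069 25.85
```

View pics/scene3.png

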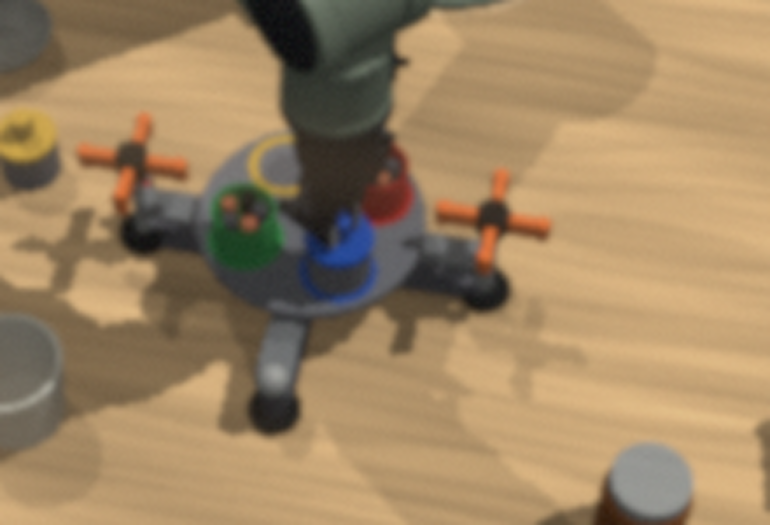

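The bin at (340,265) sits concentric inside the blue ring, and contact came at z = 140.9 as predicted. Release, retreat and check.

Run:
```python
from h import *
open_gripper(); movel([553.1,-9.2,260],max_speed=100); movel([420,-250,300],max_speed=250); movel([300,-480,300],max_speed=250); wait(.3); print(read_state()["time"])
for n in("scene","top"):
    c=camera(n); w,im,(H,S,V),o=measure(n,c); x,y,z=np.moveaxis(w,-1,0); print(n,o)
    b=(H>105)&(H<130)&(S>120)&(abs(y+9)<60)&(abs(x-553)<60)
    for a,e in((70,95),(128,146),(155,175)):
        p=w[b&(z>a)&(z<e)]; print(a,len(p),p.min(0).round(1),p.max(0).round(1),((p.min(0)+p.max(0))/2).round(1),np.median(p[:,2]))
    p=w[(S<60)&(z>70)&(z<90)]; p=p[np.hypot(p[:,0]-499,p[:,1]+47)<108]
    for it in range(8):
        A=np.c_[p[:,:2],np.ones(len(p))]; s=np.linalg.lstsq(A,p[:,2],rcond=None)[0]; r=p[:,2]-A@s; p=p[abs(r)<max(2.5,10-2*it)]
    print("plane",s,len(p))
    k=im[130:280,220:440] if n=="scene" else im[120:270,220:440]; cv2.imwrite(f"pics/{n}4.png",cv2.resize(k,None,fx=3.5,fy=3.5,interpolation=cv2.INTER_CUBIC))
```

```text
Traceback (most recent call last):
workcell.PlanningError: the arm cannot follow that straight line within its joint ranges
```

Run:
```python
from h import *
s=read_state(); print(s["eef_pos"],s["finger_gap"])
if s["eef_pos"][2]<255: movel([553.1,-9.2,260],max_speed=100)
p=read_state()["eef_pos"]; 
if p[2]<330: movel([p[0],p[1],330])
goto_joints([1.099,0.521,-0.036,1.599,0.021,1.021,-0.113]); wait(.3); print(read_state()["time"])
for n in("scene","top"):
    c=camera(n); w,im,(H,S,V),o=measure(n,c); x,y,z=np.moveaxis(w,-1,0); print(n,o)
    b=(H>105)&(H<130)&(S>120)&(abs(y+9)<60)&(abs(x-553)<60)
    for a,e in((70,95),(128,146),(155,175)):
        p=w[b&(z>a)&(z<e)]; print(a,len(p),p.min(0).round(1),p.max(0).round(1),((p.min(0)+p.max(0))/2).round(1),np.median(p[:,2]))
    p=w[(S<60)&(z>70)&(z<90)]; p=p[np.hypot(p[:,0]-499,p[:,1]+47)<108]
    for it in range(8):
        A=np.c_[p[:,:2],np.ones(len(p))]; s=np.linalg.lstsq(A,p[:,2],rcond=None)[0]; r=p[:,2]-A@s; p=p[abs(r)<max(2.5,10-2*it)]
    print("plane",s,len(p))
    k=im[130:280,220:440] if n=="scene" else im[120:270,220:440]; cv2.imwrite(f"pics/{n}4.png",cv2.resize(k,None,fx=3.5,fy=3.5,interpolation=cv2.INTER_CUBIC))
```

```text
[ 420.42830188 -248.951516    299.96659275] 85.4212120703028
32.0833
scene {'L': (array([497.8, 128.1]), np.float64(0.4505478802553577), np.float64(3.849182399147127), 194, np.float64(131.5582875131953)), 'R': (array([ 504.3, -219.9]), np.float64(1.5054616659912823), np.float64(3.4710621452686787), 165, np.float64(132.1526997292401))}
70 59 [544.1 -43.   75.5] [589.1  26.2  94.8] [566.6  -8.4  85.1] 82.66620719826597
128 211 [521.1 -39.8 128.6] [586.3  24.2 144.8] [553.7  -7.8 136.7] 139.304173909582
155 46 [540.2 -18.5 155.7] [567.1   2.7 172.2] [553.7  -7.9 164. ] 166.48087865578339
plane [-2.71898193e-03 -3.40019530e-03  8.26289529e+01] 541
top {'L': (array([494.2, 125.8]), np.float64(0.38544554058748304), np.float64(3.880037628769394), 374, np.float64(131.71000227695106)), 'R': (array([ 499.4, -221.5]), np.float64(1.8960456409303539), np.float64(5.659479182382714), 464, np.float64(131.15038197542498))}
70 113 [516.5 -45.2  77. ] [591.4  26.4  93.9] [554.   -9.4  85.4] 80.59169516572717
128 493 [520.1 -40.3 131.2] [583.6  22.3 145. ] [551.8  -9.  138.1] 137.838084118413
155 82 [540.7 -18.1 156.2] [564.5   2.9 168.9] [552.6  -7.6 162.5] 165.16257340703123
plane [-1.81366455e-03  1.83535201e-04  8.09327285e+01] 2650
```

View pics/scene4.png

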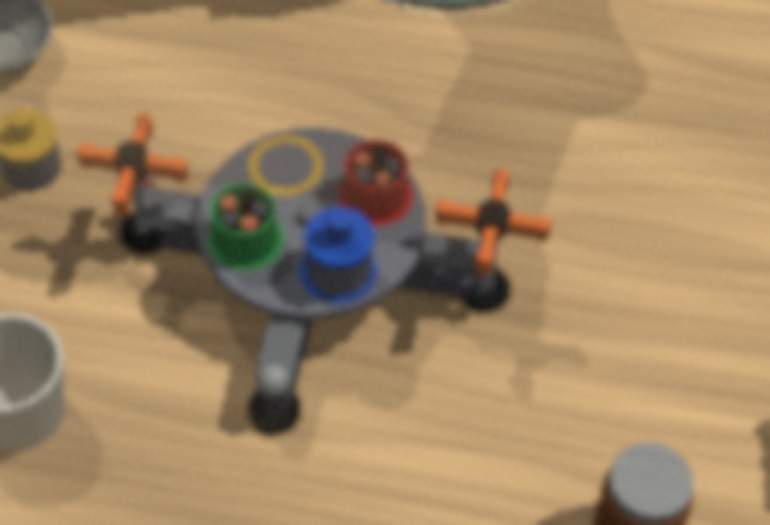

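View pics/top4.png

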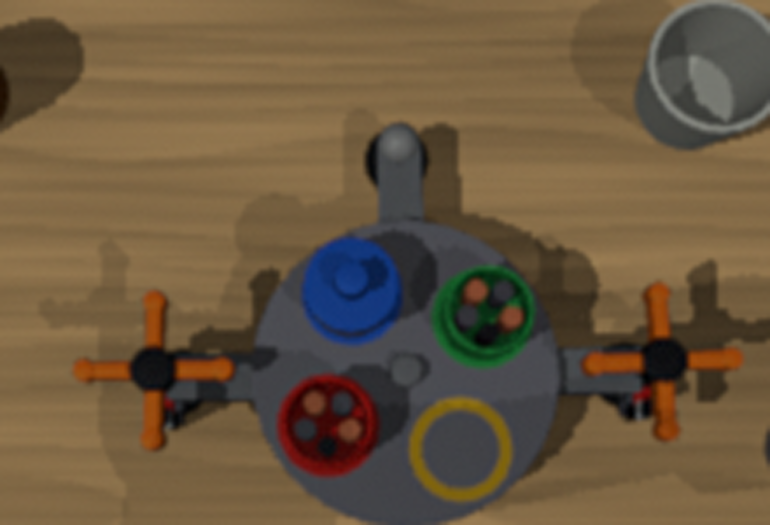

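The bin stands upright within about 1 mm of the ring's centre (scene crop (338,265), top crop (352,290)). The deck is level, the wheels are unchanged and the arm is clear.

```bash
python3 -c "from workcell import *; print(finish_job())"
```

```text
the job is handed in; nothing more can be done
None
```

The deck is level to within the cameras' accuracy, the blue-lidded bin stands upright and released within about 1 mm of the centre of the blue-ringed seat, and the job was handed in at about 32 s; the arm never went near the other items, but I did not re-measure them at the end.

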